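Tap a centrifuge bearing cup home square and latch the lid

ROBOT

A 6-joint arm with a two-finger parallel gripper is mounted at the origin on the work surface. World frame = base frame: x ahead of the robot, y to its left, z up, the work surface at z = 0. Lengths are in m, angles in rad, forces in N, time in s.
With the tool pointing down it reaches from about 0.4 to 0.825 m from the base axis. Payload 7 kg.
Tool frame: the origin (TCP) lies midway between the tips of the shut fingers; the grasp point (between the pads) lies 19 mm behind it; z points along the fingers, x is the direction in which the jaws open and shut, and the axes are right-handed (so a half turn about z gives the same grasp; the last joint's range is limited). The gripper opens to 88 mm and grips with 3 to 60 N. Pads are 19 mm wide; open, the fingers measure 130 mm over their backs; the gripper's body (78 mm by 193 mm) begins 47 mm behind the grasp point.
Start: joints at [-0.995, 0.359, 0.012, 0, -1.224, -0.288], TCP at [0.192, -0.647, 0.227] pointing down, gripper open.
Joint ranges: [-3.07, 3.07], [-1.43, 2.12], [-1.02, 1.25], [-3.03, 1.67], [-3.05, -0], [-3.03, 3.03]. Speed limits (rad/s): [2.39, 2.39, 3.01, 3.14, 3.14, 3.14].

INTERFACE

Orientations are given as [roll, pitch, yaw] about the fixed x, y, z axes, in that order (R = Rz(yaw) Ry(pitch) Rx(roll)).
In Python, from station import status, eyes, workorder gives the robot as it stands.
- The arm moves only by the shell command python3 -m jog 'ROWS' [OPENING] [FORCE]. ROWS is JSON, a list of rows, each a list of 6 numbers: the shift along the world's x, y, z in mm, then the turn, a rotation vector about the world's x, y, z in rad. A call has 1 to 12 rows; each row shifts and turns the pose as measured when the row begins; what a row does not reach is not made up. A row lasts 1/10 s, in which the tool goes at most 50 mm and 8.59 degrees, less where a joint would pass 70% of its speed; a pose out of reach is approached as far as the arm can. A call with a gripper value outside its range is refused whole. OPENING is the opening, from 0 (shut) to 1 (fully open), set as the call begins (- or left out, the last holds). The fingers move at their own pace and stop on an object; FORCE is the grip in N (left out, the last holds). Time passes only in rows, so rows that do not move let the fingers close. It gives the time, the measured TCP pose, the force and the opening at its end, in the units of the state.
- status.get_state(): the state, without advancing time (a new reading comes with each control period).
- eyes.grab_frame(name): name is "scene" or "top" or "wrist"; returns the picture (420x560x3 uint8, blue, green, red); there is no depth.
- eyes.calibration(name): a dict with "camera_matrix" (3x3 intrinsics, pixels), "cam_to_world" (4x4, takes a point from camera to world coordinates); the wrist camera has in their place "hand_eye" (4x4, takes a point from camera to tool coordinates, whose origin is the TCP and whose axes are the tool frame's). Camera axes: x right, y up, looking along -z (the intrinsics and any distortion apply to the point x, -y, -z); pixel columns grow to the right and rows downward; lengths in m; the calibration is good to about 2 mm. A picture is of the moment at which its call begins: read the wrist's pose just before it. calibration takes no time and is no camera call.
- workorder.job_done(): hands the job in, once; it reports no verdict.
The state is a dict: "t": time; "q": joint angles; "qd": joint speeds; "joint_efforts": joint torques, N m; "eef_pos": TCP position; "ee_rot": TCP orientation; "force": force on the tool from outside, world axes, zero at the start; "moment": the same for the moment, N m; "width": finger opening in m.
Only numpy, scipy, OpenCV 4.12 (cv2) and the standard library are available. Lean on these libraries where they do the work, as an engineer would, in place of code of your own. Each camera call takes 0.05 s, during which the arm holds its last target. There are 200 camera calls.

TASK

The bearing cup under the lid of the benchtop centrifuge is only started in its bore: press the release paddle so that the lid springs open to its stop, then tap the cup down on its three bosses in turn, a few millimetres at a time, so that it goes in square (it jams if one boss gets some 6 mm lower than the others), until it is fully home all round. Then swing the lid shut and press it down until it latches and stays shut by itself. Leave the glassware and the dish where they stand.

Things in the scene. Friction and masses are not known exactly. Their poses are not given: they have to be found in the camera images.
- centrifuge: Low grey benchtop centrifuge, fixed, casing 230 mm (x) by 285 mm (y from -170 to +115), deck 97 mm high. Origin at bench level under the bore's axis; z up, +y towards the lid's hinge, -y towards the release paddle. Under the lid a square well, 194 (x) by 181 mm (y), centred on the bore; its floor is 75 mm above the bench, with the 76 mm bore in it.
- lid (a joint): Lid angle, rad: 0 shut and latched, 1.85 open at its stop (leaning outward past upright). Freed, a spring opens it in about 2 s and holds it open. Pushing it shut takes 1 to 3 N near the free edge; pressed past shut (it gives to -0.04, 8 mm at the edge) with 5 to 10 N there, the striker bar at mid-edge snaps under the catch and the lid stays at 0.
- lid_hinge (a point): Middle of the lid's hinge line, which runs along the centrifuge's x at its y = +95 mm, 108 mm above the bench. The lid is a flat grey plate with a round window, 196 mm along the hinge, 191 mm from hinge line to free edge, 10 mm thick (5 mm either side of the plane through the hinge line).
- lid_edge (a point): Middle of the lid's free edge, on its outer face (the top face when shut); z axis: that face's outward normal; y axis: towards the hinge. A 30 mm steel striker bar on a bracket stands here, 7 mm beyond the edge and 12 mm above the face.
- paddle_top (a point): Centre of the top of the black release paddle, 38 (x) by 26 mm (y), 107 mm above the bench, 141.5 mm to the -y side of the bore's axis. It is the outer arm of a rocker: pressed straight down 6 to 8 mm (2 to 5 N, springs back) it swings the steel catch off the lid. The catch stands 50 mm above the deck, 29 to 41 mm inward of the paddle's centre.
- release (a joint): Angle of the release rocker in rad: 0 at rest (latching), 0.22 pressed to its stop; the lid is freed at about 0.17.
- cup_center (a point): Centre of the upper face of the bearing cup's flange: a plain steel ring, flange 92 mm outside, 62 mm inside, 8 mm thick, with three round bosses; its z axis is the cup's axis. Fully home this point is 83 mm above the bench, the flange lying flat on the well's floor. The cup does not lift out.
- boss_a (a point): Centre of the top of the cup's boss on the hinge side (20 mm wide, 4 mm above the flange, 46 mm from the cup's axis, towards +y of the centrifuge). Home: 87 mm above the bench; at the start 7 to 11 mm higher. Pressed straight down with 9 N or more, only that side goes down, the other bosses stay, and it stays where left. The cup jams if it leans over 0.09 rad (a boss 6 mm below the others).
- boss_b (a point): The same for the boss 120 degrees on, towards the centrifuge's -x and -y.
- boss_c (a point): The same for the boss towards the centrifuge's +x and -y.
- flask_mid (a point): Loose glass conical flask, 80 mm wide, 125 mm high; the point is on its axis 60 mm up.
- beaker_mid (a point): Loose glass beaker, 60 mm wide, 75 mm high; the point is on its axis half-way up.
- dish_mid (a point): Loose white porcelain dish, 90 mm wide, 28 mm high; the point is on its axis half-way up.

How it is judged:
On the way, in this order (a step that is already met when the one before it is completed fails the run):
1. the lid has sprung open to its stop (value of joint lid above 1.75 rad), for 0.2 s.
2. the cup is fully home all round, with the lid open (z of each of boss_a, boss_b, boss_c in the frame of centrifuge below 0.0885 m and angle between cup_center's own z axis and vertical below 0.03 rad and value of joint lid above 0.8 rad), for 0.2 s.
3. the lid is shut (value of joint lid below 0.03 rad), for 0.2 s.
At the end, for the whole second after the job is handed in: All three bosses of the cup are within 1.5 mm of their home height (87 mm above the bench), its axis within 0.03 rad of vertical; the lid is shut and latched (within 0.03 rad of 0), the release back at rest (below 0.06 rad); flask, beaker and dish within 30 mm of where they stood (z of each of boss_a, boss_b, boss_c in the frame of centrifuge below 0.0885 m and angle between cup_center's own z axis and vertical below 0.03 rad and value of joint lid between -0.03 and 0.03 rad and value of joint release below 0.06 rad and distance of each of flask_mid, beaker_mid, dish_mid from where it was at the start of the episode below 0.03 m); the robot touches nothing.
It fails at once if the cup leans more than 0.09 rad and jams (one boss about 6 mm lower than the others) (angle between cup_center's own z axis and vertical above 0.09 rad).
It fails at once if the conical flask is knocked more than 30 mm away or tipped (distance of flask_mid from where it was at the start of the episode above 0.03 m or angle between flask_mid's own z axis and vertical above 0.5 rad).
It fails at once if the beaker is knocked more than 30 mm away or tipped (distance of beaker_mid from where it was at the start of the episode above 0.03 m or angle between beaker_mid's own z axis and vertical above 0.5 rad).
It fails at once if the dish is knocked more than 30 mm away or tipped (distance of dish_mid from where it was at the start of the episode above 0.03 m or angle between dish_mid's own z axis and vertical above 0.5 rad).
It also fails if it takes over 69 s, if anything falls off the work surface, if the arm or the gripper's body presses on something with over 40 N, if the wrist force passes 120 N, or if a joint passes its speed limit or range.

## Working session

There is one attempt and no reset: what is moved stays moved. The work goes in short steps, Python scripts to look and compute and a shell command to move; the robot and the scene stay as the last step left them, time stands still between calls to the robot, and variables do not carry over. Pictures are saved under pics/ and viewed, about 8 in all and at most 12, crops included, and the job is handed in when it is done.

```bash
mkdir -p pics
python3 - <<'E'
from station import status, eyes
import cv2,numpy as np
a=eyes.grab_frame("scene");b=eyes.grab_frame("top")
cv2.imwrite("pics/s0.png",a);cv2.imwrite("pics/t0.png",b)
np.set_printoptions(precision=4,suppress=True)
for n in("scene","top","wrist"):
  print(n,eyes.calibration(n))
s=status.get_state();print(s)
E
```

```text
scene {'camera_matrix': array([[385.4305,   0.    , 279.4775],
       [  0.    , 385.4305, 209.1419],
       [  0.    ,   0.    ,   1.    ]]), 'cam_to_world': array([[ 0.1656, -0.6405,  0.7499,  1.2842],
       [ 0.9861,  0.118 , -0.1171, -0.1242],
       [-0.0135,  0.7588,  0.6511,  0.7014],
       [ 0.    ,  0.    ,  0.    ,  1.    ]])}
top {'camera_matrix': array([[522.5189,   0.    , 284.5337],
       [  0.    , 522.5189, 203.6536],
       [  0.    ,   0.    ,   1.    ]]), 'cam_to_world': array([[ 0.0183,  0.9979, -0.0616,  0.5489],
       [-0.9998,  0.0176, -0.0125, -0.0085],
       [-0.0114,  0.0618,  0.998 ,  1.3236],
       [ 0.    ,  0.    ,  0.    ,  1.    ]])}
wrist {'camera_matrix': array([[339.7087,   0.    , 280.8604],
       [  0.    , 339.7087, 208.9474],
       [  0.    ,   0.    ,   1.    ]]), 'hand_eye': array([[ 1.    , -0.    , -0.0015,  0.0005],
       [-0.0005, -0.9556, -0.2945, -0.0798],
       [-0.0014,  0.2945, -0.9556, -0.1574],
       [ 0.    ,  0.    ,  0.    ,  1.    ]])}
{'t': 0.1, 'q': array([-0.9949,  0.3593,  0.0111, -0.0003, -1.2241, -0.2881]), 'qd': array([0.0016, 0.0003, 0.0031, 0.0009, 0.001 , 0.0006]), 'joint_efforts': array([ -0.0025, -58.4164,  29.3749,   7.0154,   0.0102,  -0.0001]), 'eef_pos': array([ 0.1915, -0.6468,  0.2257]), 'ee_rot': array([-3.1415, -0.0015,  1.8585]), 'force': array([-0.1868,  0.4004,  0.1752]), 'moment': array([ 0.0125, -0.0137, -0.0393]), 'width': 0.08746510284850943}
```

View pics/t0.png

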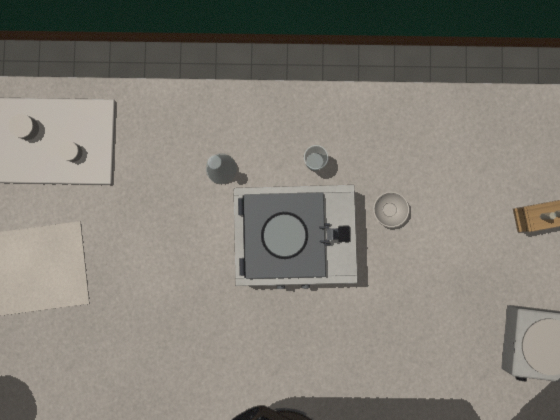

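View pics/s0.png

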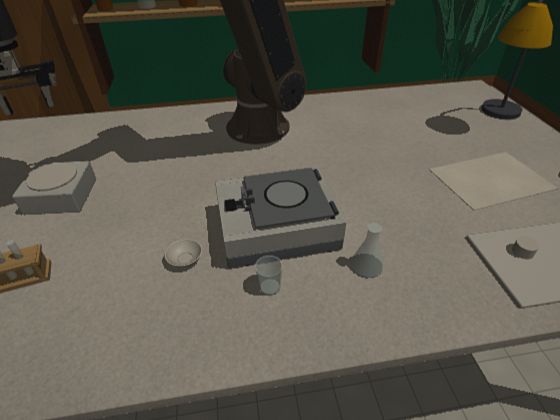

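The top view shows the centrifuge at about (296,236), with its hinge on the left (+y world) and its paddle at (344,234). The flask is at (221,168), the beaker at (316,158) and the dish at (391,211). I'll enlarge the centrifuge.

```bash
cat > h.py <<'E'
import numpy as np,cv2
from station import status,eyes
from scipy.spatial.transform import Rotation as R
np.set_printoptions(precision=4,suppress=True)
def campose(n):
    c=eyes.calibration(n)
    if n!="wrist": return c["camera_matrix"],c["cam_to_world"]
    s=status.get_state();T=np.eye(4);T[:3,:3]=R.from_euler("xyz",s["ee_rot"]).as_matrix();T[:3,3]=s["eef_pos"]
    return c["camera_matrix"],T@c["hand_eye"]
def ray(K,T,u,v,z):
    d=T[:3,:3]@np.array([(u-K[0,2])/K[0,0],-(v-K[1,2])/K[1,1],-1]);o=T[:3,3]
    return o+d*(z-o[2])/d[2]
def proj(K,T,p):
    c=T[:3,:3].T@(np.asarray(p)-T[:3,3]);return K[0,2]+K[0,0]*c[0]/-c[2],K[1,2]+K[1,1]*c[1]/c[2]
E
python3 - <<'E'
from h import *
im=cv2.imread("pics/t0.png")[170:300,220:370]
cv2.imwrite("pics/t0c.png",cv2.resize(im,None,fx=4.6,fy=4.6,interpolation=cv2.INTER_CUBIC))
K,T=campose("top")
for n,u,v,z in[("pad",344,234,.107),("l1",244,194,.113),("l2",324,193,.113),("l3",326,277,.113),("l4",244,279,.113),("win",285,235.5,.113)]: print(n,ray(K,T,u,v,z))
E
```

```text
pad [ 0.5559 -0.1326  0.107 ]
l1 [0.6445 0.1014 0.113 ]
l2 [ 0.6501 -0.0845  0.113 ]
l3 [ 0.4564 -0.0918  0.113 ]
l4 [0.4482 0.0968 0.113 ]
win [0.5499 0.0042 0.113 ]
```

View pics/t0c.png

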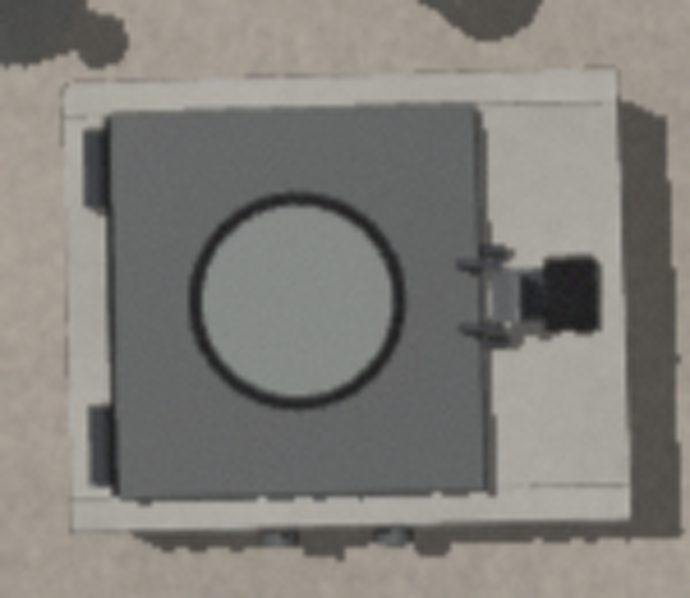

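```bash
python3 -m jog '[[28,40,0,0,0,0.11],[28,40,0,0,0,0.11],[28,40,0,0,0,0.11],[28,40,0,0,0,0.11],[28,40,0,0,0,0.11],[28,40,0,0,0,0.11],[28,40,0,0,0,0.11],[28,40,0,0,0,0.11],[28,40,0,0,0,0.11],[28,40,0,0,0,0.11],[28,40,0,0,0,0.11],[28,40,0,0,0,0.1]]' 0 20
```

```text
t: 1.3
eef_pos: [0.5271, -0.1542, 0.2204]
ee_rot: [-3.14, -0.008, -3.072]
force: [0.4, -0.7, -0.1]
width: 0.0013
```

```bash
python3 -m jog '[[29,18,0,0,0.008,-0.04],[0,0,0,0,0,0]]'
python3 - <<'E'
from h import *
K,T=campose("wrist");im=eyes.grab_frame("wrist");cv2.imwrite("pics/w1.png",im)
print(status.get_state()["eef_pos"],proj(K,T,[.5559,-.1335,.107]))
E
```

```text
t: 1.5
eef_pos: [0.5594, -0.1303, 0.2198]
ee_rot: [-3.141, -0.017, -3.104]
force: [-0.2, -0.3, -0.7]
width: 0.0004
[ 0.5579 -0.1311  0.2197] (np.float64(282.7388277608648), np.float64(200.50603788656153))
```

View pics/w1.png

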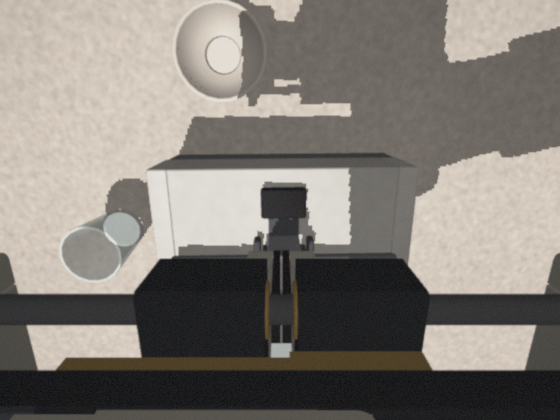

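Wrist view: the paddle is at (283,202), within 2 px of the prediction, and it is square to the tool. Descending.

```bash
python3 -m jog '[[-2,-5,-35,0,-0.017,0],[0,0,-40,0,0,0],[0,0,-20,0,0,0],[0,0,-5,0,0,0],[0,0,0,0,0,0]]'
```

```text
t: 2.05
eef_pos: [0.5534, -0.1379, 0.1174]
ee_rot: [-3.141, 0.001, -3.105]
force: [-0.4, 0.1, -1.0]
width: 0.0001
```

```bash
python3 -m jog '[[2,1,-8,0,0,0],[0,0,-4,0,0,0],[0,0,-3,0,0,0],[0,0,-3,0,0,0],[0,0,-2,0,0,0],[0,0,0,0,0,0],[0,0,0,0,0,0]]'
python3 - <<'E'
from h import *
cv2.imwrite("pics/t1.png",cv2.resize(eyes.grab_frame("top")[130:330,180:400],None,fx=3,fy=3))
E
```

```text
t: 2.75
eef_pos: [0.5571, -0.1383, 0.101]
ee_rot: [-3.139, 0.006, -3.105]
force: [-1.7, -0.0, 4.1]
width: 0.0003
```

View pics/t1.png

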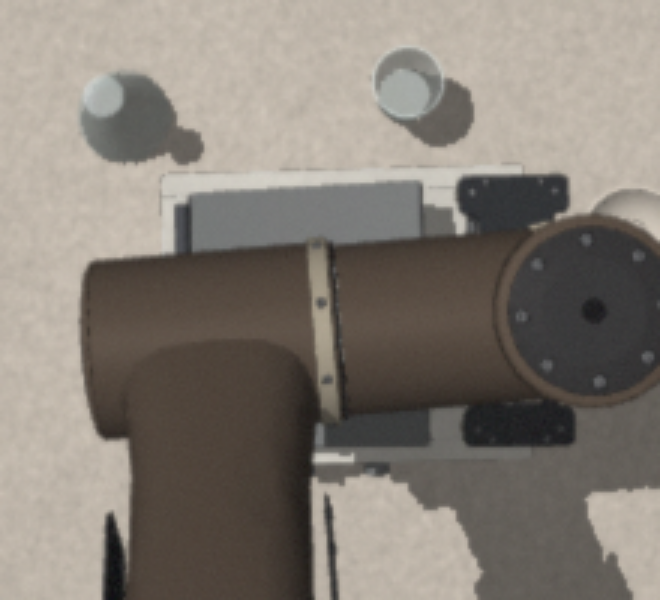

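```bash
python3 -m jog '[[0,0,-3,0,0,0],[0,0,-2,0,0,0],[0,0,-1,0,0,0]]'
python3 - <<'E'
from h import *
cv2.imwrite("pics/s1.png",cv2.resize(eyes.grab_frame("scene")[60:300,140:440],None,fx=2.6,fy=2.5))
print(status.get_state())
E
```

```text
t: 3.1
eef_pos: [0.5574, -0.1385, 0.098]
ee_rot: [-3.138, 0.008, -3.103]
force: [-8.1, 3.0, 16.2]
width: 0.0002
{'t': 3.15, 'q': array([ 0.0996,  0.3066, -0.3889,  0.0049, -0.8678, -0.0646]), 'qd': array([-0.0006, -0.0004, -0.0013, -0.0006,  0.0028, -0.0016]), 'joint_efforts': array([  0.0531, -40.7345,  23.001 ,   4.9472,   2.6514,  -0.0537]), 'eef_pos': array([ 0.5574, -0.1385,  0.098 ]), 'ee_rot': array([-3.1383,  0.0076, -3.1034]), 'force': array([-7.9534,  1.6219, 16.4598]), 'moment': array([0.7219, 2.8441, 0.0858]), 'width': 0.0007300296116649599}
```

View pics/s1.png

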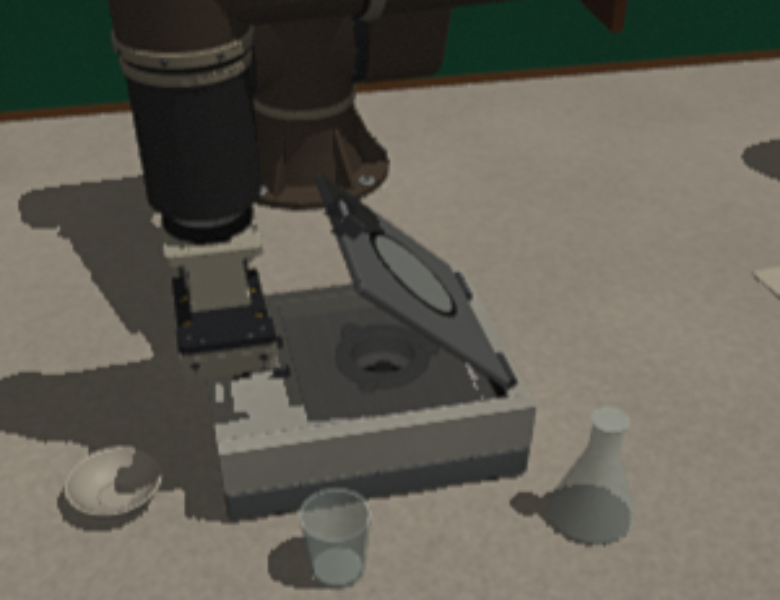

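The scene view shows the lid swinging up freely, and the arm's heavy link is well above it. Retracting to look at the cup.

```bash
python3 -m jog '[[0,-2,25,0,0,0],[0,0,48,0,0,0],[0,0,49,0,0,0],[0,0,0,0,0,0],[0,0,0,0,0,0],[0,0,0,0,0,0],[0,0,0,0,0,0],[0,0,0,0,0,0],[0,35,0,0,-0.007,0],[-2,45,0,0,0,0],[-2,45,0,0,0,0],[-2,40,0,0,0,0]]';python3 -m jog '[[0,0,0,0,0,0],[0,0,0,0,0,0]]'
python3 - <<'E'
from h import *
K,T=campose("wrist");im=eyes.grab_frame("wrist")
print(status.get_state()["eef_pos"],status.get_state()["ee_rot"])
yaw=.03;o=np.array([.551,.0065])
for r,a in[(0,0),(46,90),(46,210),(46,330)]:
  a=np.radians(a)+yaw;p=[*(o+r/1000*np.array([np.cos(a),np.sin(a)])),.096];print(p,proj(K,T,p))
cv2.imwrite("pics/w2.png",cv2.resize(im,None,fx=1.4,fy=1.4,interpolation=cv2.INTER_CUBIC)); np.savez("w2.npz",K=K,T=T)
E
```

```text
t: 4.35
eef_pos: [0.5499, 0.0264, 0.2161]
ee_rot: [-3.138, 0.008, -3.112]
force: [0.5, -0.4, -0.1]
width: 0.0007
t: 4.55
eef_pos: [0.5492, 0.0309, 0.2143]
ee_rot: [-3.138, 0.005, -3.106]
force: [0.0, -0.4, 0.8]
width: 0.0004
[0.5492 0.0305 0.2143] [-3.1381  0.0054 -3.1069]
[np.float64(0.551), np.float64(0.0065), 0.096] (np.float64(280.3013386584952), np.float64(174.15147838844737))
[np.float64(0.5496202069906853), np.float64(0.05247930155245342), 0.096] (np.float64(280.0118896328631), np.float64(226.68972773800533))
[np.float64(0.5118706533119675), np.float64(-0.017684586574257505), 0.096] (np.float64(330.0236896891981), np.float64(146.26381900086517))
[np.float64(0.5915091396973474), np.float64(-0.015294714978195928), 0.096] (np.float64(230.93077353264837), np.float64(145.61702092188622))
```

View pics/w2.png

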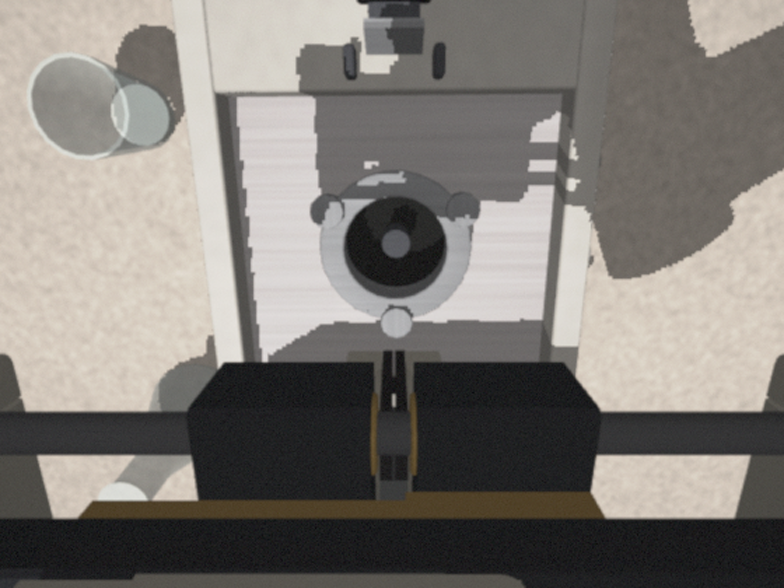

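The wrist view shows the bosses at native px a(283.6,230.7), b(332,148.5) and c(233.6,150.7), about 3 px off the prediction. That puts the bore axis near (0.5485, 0.0098). The lid is fully back. Now boss a.

```bash
python3 -m jog '[[-2,24,-20,-0.003,-0.005,0],[0,0,-40,0,0,0],[0,0,-35,0,0,0],[0,0,-10,0,0,0],[0,0,0,0,0,0]]'
```

```text
t: 5.1
eef_pos: [0.5482, 0.0503, 0.1068]
ee_rot: [-3.134, 0.012, -3.113]
force: [0.2, -0.4, 0.8]
width: 0.0011
```

```bash
python3 -m jog '[[0,0,-4,0,0,0],[0,0,-2,0,0,0]]'
```

```text
t: 5.3
eef_pos: [0.5498, 0.0495, 0.1026]
ee_rot: [-3.135, 0.014, -3.114]
force: [0.0, 0.4, 0.3]
width: 0.0006
```

```bash
python3 -m jog '[[-1,4,-1,0.006,0.014,0],[0,0,-2,0,0,0],[0,0,-2,0,0,0]]'
```

```text
t: 5.6
eef_pos: [0.5507, 0.0543, 0.1003]
ee_rot: [3.14, 0.004, -3.114]
force: [-0.5, -0.1, 0.4]
width: 0.0007
```

```bash
python3 -m jog '[[-3,0,-2,0,0,0],[0,0,-2,0,0,0],[0,0,0,0,0,0]]'
```

```text
t: 5.9
eef_pos: [0.5475, 0.0545, 0.0963]
ee_rot: [3.14, 0.005, -3.114]
force: [-0.5, -0.2, 0.2]
width: 0.0005
```

```bash
python3 -m jog '[[0,0,-1,0,0,0],[0,0,-1,0,0,0]]'; python3 -m jog '[[0,0,-1,0,0,0],[0,0,0,0,0,0]]'
```

```text
t: 6.1
eef_pos: [0.5478, 0.0546, 0.0953]
ee_rot: [3.14, 0.006, -3.113]
force: [-3.0, 1.3, 8.7]
width: 0.0003
t: 6.3
eef_pos: [0.5477, 0.0547, 0.0954]
ee_rot: [3.14, 0.006, -3.113]
force: [1.1, 0.5, -0.2]
width: 0.0003
```

```bash
python3 -m jog '[[0,0,12,0,0,0],[-19,-35,0,0,0.006,0],[-19,-34,0,0,0,0],[0,0,-3,0,0,0],[0,0,-3,0,0,0]]'; python3 -m jog '[[0,0,0,0,0,0]]'
```

```text
t: 6.8
eef_pos: [0.5104, -0.0154, 0.105]
ee_rot: [3.139, 0.004, -3.11]
force: [0.5, 0.5, -0.1]
width: 0.0005
t: 6.9
eef_pos: [0.5106, -0.0153, 0.1051]
ee_rot: [3.139, 0.004, -3.11]
force: [0.9, 0.5, -0.7]
width: 0.0006
```

```bash
python3 -m jog '[[0,0,-4,0,0,0],[0,0,-2,0,0,0],[0,0,-1,0,0,0]]';python3 -m jog '[[0,0,-1,0,0,0],[0,0,-1,0,0,0]]'
```

```text
t: 7.2
eef_pos: [0.512, -0.0138, 0.0979]
ee_rot: [3.139, 0.005, -3.109]
force: [-1.1, -0.9, -0.3]
width: 0.0005
t: 7.4
eef_pos: [0.5122, -0.0132, 0.0954]
ee_rot: [3.14, 0.004, -3.108]
force: [-0.2, 0.8, 0.1]
width: 0.0005
```

```bash
python3 -m jog '[[-2,0,-1,0,0,0]]';python3 -m jog '[[0,0,-1,0,0,0]]';python3 -m jog '[[0,0,-1,0,0,0]]'
```

```text
t: 7.5
eef_pos: [0.5116, -0.013, 0.0949]
ee_rot: [3.14, 0.007, -3.107]
force: [4.2, -1.8, 6.1]
width: 0.0002
t: 7.6
eef_pos: [0.5119, -0.0131, 0.0946]
ee_rot: [3.14, 0.007, -3.106]
force: [-5.4, -1.1, 9.8]
width: 0.0004
t: 7.7
eef_pos: [0.5119, -0.0132, 0.0943]
ee_rot: [3.141, 0.008, -3.106]
force: [-3.0, 0.8, 9.3]
width: 0.0003
```

```bash
python3 -m jog '[[0,0,11,0,0,0],[38,0,0,0,0.007,0],[38,1,0,0,0,0],[0,0,-3,0,0,0],[0,0,-2,0,0,0]]';python3 -m jog '[[0,0,-2,0,0,0]]'
```

```text
t: 8.2
eef_pos: [0.5891, -0.0123, 0.1037]
ee_rot: [3.14, 0.001, -3.106]
force: [-0.3, -0.2, -0.6]
width: 0.0002
t: 8.3
eef_pos: [0.5887, -0.0124, 0.1017]
ee_rot: [3.14, 0.001, -3.106]
force: [-0.6, -0.6, 0.5]
width: 0.0004
```

```bash
python3 -m jog '[[0,0,-2,0,0,0],[0,0,-2,0,0,0]]';python3 -m jog '[[0,0,-1,0,0,0]]';python3 -m jog '[[0,0,-1,0,0,0]]';python3 -m jog '[[0,0,-1,0,0,0]]';python3 -m jog '[[0,0,-1,0,0,0]]'
```

```text
t: 8.5
eef_pos: [0.5873, -0.0124, 0.0977]
ee_rot: [3.139, -0.0, -3.106]
force: [0.3, -0.3, 0.2]
width: 0.0005
t: 8.6
eef_pos: [0.5867, -0.0124, 0.0966]
ee_rot: [3.139, -0.0, -3.106]
force: [-0.3, -0.9, -0.5]
width: 0.0004
t: 8.7
eef_pos: [0.5864, -0.0124, 0.0957]
ee_rot: [3.139, -0.0, -3.106]
force: [-0.1, 0.4, -0.6]
width: 0.0001
t: 8.8
eef_pos: [0.5864, -0.0124, 0.0949]
ee_rot: [3.139, 0.0, -3.105]
force: [-1.2, 0.8, 6.0]
width: 0.0004
t: 8.9
eef_pos: [0.5865, -0.0124, 0.0947]
ee_rot: [3.14, 0.001, -3.105]
force: [-2.9, 0.6, 9.4]
width: 0.0004
```

All three bosses are near 95 mm. Now c down to about 92.

```bash
python3 -m jog '[[2,0,-2,0,0,0],[0,0,-2,0,0,0],[0,0,-1,0,0,0]]'
```

```text
t: 9.2
eef_pos: [0.5879, -0.0126, 0.0924]
ee_rot: [3.14, 0.001, -3.104]
force: [-2.9, 1.1, 8.2]
width: 0.0007
```

Then b to about 91 and a to about 91.

```bash
python3 -m jog '[[0,0,11,0,0,0],[-38,0,0,0,0,0],[-39,-2,0,0,0,0],[0,0,-4,0,0,0],[0,0,-4,0,0,0],[0,0,-3,0,0,0],[-1,0,-2,0,0,0],[0,0,-2,0,0,0],[0,0,-1,0,0,0]]'
```

```text
t: 10.1
eef_pos: [0.5107, -0.0145, 0.0914]
ee_rot: [3.141, 0.004, -3.103]
force: [-6.7, 2.9, 9.9]
width: 0.0004
```

```bash
python3 -m jog '[[0,0,12,0,0,0],[19,35,0,0,0.004,0],[18,34,0,0,0,0],[0,0,-3,0,0,0],[0,0,-3,0,0,0],[0,0,-3,0,0,0],[0,0,-2,0,0,0],[0,0,-2,0,0,0]]'
```

```text
t: 10.9
eef_pos: [0.5527, 0.0578, 0.0904]
ee_rot: [3.139, 0.0, -3.106]
force: [-4.9, 5.3, 10.3]
width: 0.0002
```

```bash
python3 -m jog '[[0,-1,12,0,0,0],[18,-34,0,0,0,0],[18,-35,0,0,0,0],[0,0,-4,0,0,0],[0,0,-4,0,0,0],[0,0,-2,0,0,0],[0,0,-2,0,0,0],[0,0,-2,0,0,0],[0,0,-2,0,0,0]]'
```

```text
t: 11.8
eef_pos: [0.589, -0.0172, 0.0902]
ee_rot: [-3.141, 0.003, -3.104]
force: [-2.1, -3.6, 7.8]
width: 0.0007
```

```bash
python3 -m jog '[[0,3,-2,0,0,0],[0,0,-2,0,0,0],[0,0,0,0,0,0]]'
```

```text
t: 12.1
eef_pos: [0.5895, -0.0145, 0.0896]
ee_rot: [-3.138, 0.005, -3.1]
force: [0.4, -0.3, 1.1]
width: 0.0005
```

```bash
python3 -m jog '[[0,0,12,0,0,0],[-38,0,0,0,0,0],[-39,0,0,0,0,0],[0,0,-4,0,0,0],[0,0,-4,0,0,0],[0,0,-3,0,0,0],[-1,0,-2,0,0,0],[0,0,-2,0,0,0],[0,0,-2,0,0,0],[0,0,-2,0,0,0]]'
```

```text
t: 13.1
eef_pos: [0.5107, -0.0115, 0.0865]
ee_rot: [-3.137, 0.006, -3.095]
force: [-6.9, 3.5, 15.8]
width: 0.0001
```

```bash
python3 -m jog '[[0,0,12,0,0,0],[18,34,0,0.004,0.005,-0.01],[18,34,0,0,0,0],[0,0,-4,0,0,0],[0,0,-4,0,0,0],[0,-2,-2,0,0,0],[0,0,-2,0,0,0],[0,0,-2,0,0,0],[0,0,-2,0,0,0]]'
```

```text
t: 14.0
eef_pos: [0.5512, 0.0574, 0.0858]
ee_rot: [3.14, 0.002, -3.106]
force: [-11.4, 4.6, 26.3]
width: 0.0002
```

```bash
python3 -m jog '[[0,0,-2,0,0,0],[0,0,-2,0,0,0],[0,0,-2,0,0,0]]'
```

```text
t: 14.3
eef_pos: [0.5511, 0.0575, 0.086]
ee_rot: [3.138, 0.006, -3.106]
force: [-10.4, 5.0, 21.1]
width: 0.0009
```

```bash
python3 -m jog '[[0,-1,14,0,0,0],[19,-34,0,0,0.005,0],[18,-34,0,0,0,0],[0,0,-4,0,0,0],[0,0,-4,0,0,0],[0,0,-3,0,0,0],[0,0,-3,0,0,0],[0,0,-3,0,0,0],[0,0,-3,0,0,0],[0,0,-3,0,0,0],[0,0,-2,0,0,0]]'
```

```text
t: 15.4
eef_pos: [0.5886, -0.0163, 0.086]
ee_rot: [-3.14, 0.007, -3.098]
force: [-5.7, -2.0, 15.6]
width: 0.0006
```

```bash
python3 -m jog '[[0,0,12,0,0,0],[-38,0,0,0,0,0],[-40,2,0,0,0,0],[0,0,-4,0,0,0],[0,0,-4,0,0,0],[0,0,-3,0,0,0],[0,0,-3,0,0,0],[0,0,-3,0,0,0],[0,0,-3,0,0,0],[0,0,-3,0,0,0]]'
```

```text
t: 16.4
eef_pos: [0.5091, -0.0115, 0.0842]
ee_rot: [-3.136, 0.008, -3.088]
force: [-21.9, 7.8, 47.4]
width: 0.0004
```

```bash
python3 -m jog '[[0,0,14,0,0,0],[38,0,0,0.004,0.007,-0.015],[40,0,0,0,0,0],[0,0,-4,0,0,0],[0,0,-4,0,0,0],[0,0,-3,0,0,0],[0,0,-3,0,0,0],[0,0,-3,0,0,0],[0,0,-3,0,0,0],[0,0,-2,0,0,0]]'
```

```text
t: 17.4
eef_pos: [0.5938, -0.0111, 0.086]
ee_rot: [-3.138, 0.008, -3.098]
force: [-5.1, 0.8, 15.1]
width: 0.0005
```

```bash
python3 -m jog '[[-10,5,20,0,0,0],[-10,5,49,0,0,0],[-10,5,49,0,0,0],[-10,25,5,0,0,0],[0,0,0,0,0,0]]'
python3 - <<'E'
from h import *
K,T=campose("wrist");im=eyes.grab_frame("wrist");print(status.get_state()["eef_pos"])
cv2.imwrite("pics/w3.png",im)
a=eyes.grab_frame("scene")[60:300,140:440]
cv2.imwrite("pics/s3.png",np.hstack([cv2.resize(a,(500,400)),cv2.resize(im[0:280,130:430],(300,280))[:,:] if 0 else cv2.resize(im[60:270,150:410],(290,400))]))
E
```

```text
t: 17.9
eef_pos: [0.5482, 0.0292, 0.2132]
ee_rot: [-3.139, 0.007, -3.099]
force: [0.2, -0.8, -1.1]
width: 0.0005
[0.5489 0.0284 0.2134]
```

View pics/s3.png

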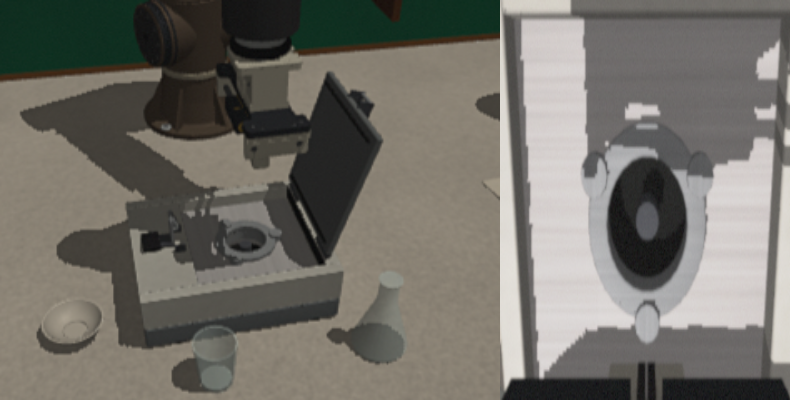

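Scene and wrist views: the cup is flat and concentric, the lid leans open, and the glassware and dish are untouched. Now over and behind the lid, to the robot-side of the striker.

```bash
python3 -m jog '[[-12,0,45,0,0.004,0],[-12,0,45,0,0,0],[-12,0,35,0,0,0],[-12,30,5,0,0,0],[0,45,0,0,0,0],[0,45,0,0,0,0],[0,45,0,0,0,0],[0,20,0,0,0,0],[0,0,0,0,0,0]]'
```

```text
t: 18.9
eef_pos: [0.4954, 0.2134, 0.3369]
ee_rot: [-3.131, -0.014, -3.105]
force: [-0.8, 0.2, 0.4]
width: 0.0004
```

```bash
python3 -m jog '[[2,-3,-40,0.008,-0.012,0],[2,0,-35,0,0,0],[0,0,-8,0,0,0],[0,-20,0,0,0,0],[0,-15,0,0,0,0],[0,0,0,0,0,0]]'
```

```text
t: 19.5
eef_pos: [0.4996, 0.1702, 0.2487]
ee_rot: [-3.133, -0.006, -3.106]
force: [-0.9, 1.7, -0.4]
width: 0.0003
```

```bash
python3 -m jog '[[0,-18,2,0,0,0],[0,-18,2,0,0,0],[0,-18,2,0,0,0],[0,-20,0,0,0,0],[0,-20,-2,0,0,0],[0,-18,-5,0,0,0],[0,-18,-8,0,0,0]]'
```

```text
t: 20.2
eef_pos: [0.5034, 0.0379, 0.2459]
ee_rot: [3.14, 0.006, -3.106]
force: [0.4, 2.5, -0.0]
width: 0.0002
```

```bash
python3 -m jog '[[-1,-14,-14,0,0,0],[-1,-14,-14,0,0,0],[0,-12,-15,0,0,0],[0,-12,-16,0,0,0],[0,-8,-17,0,0,0],[0,-8,-18,0,0,0]]'
python3 - <<'E'
from h import *
a=eyes.grab_frame("scene")[60:300,140:440]
cv2.imwrite("pics/s4.png",cv2.resize(a,(600,480)))
E
```

```text
t: 20.8
eef_pos: [0.506, -0.036, 0.1579]
ee_rot: [3.136, 0.023, -3.109]
force: [0.2, 2.4, 1.9]
width: 0.0003
```

View pics/s4.png

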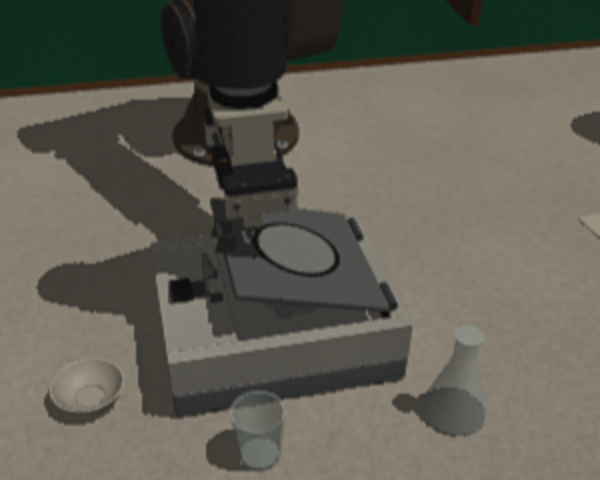

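The scene view shows the tip on the lid next to the striker, with the lid at about 20°. Continuing down and outward, then pressing to latch.

```bash
python3 -m jog '[[-3,-8,-14,0,0.01,0],[-2,-8,-12,0,0.01,0],[0,-6,-10,0,0,0],[0,-4,-6,0,0,0],[0,0,-3,0,0,0]]'
```

```text
t: 21.35
eef_pos: [0.5014, -0.065, 0.1098]
ee_rot: [3.135, 0.002, -3.111]
force: [-0.2, 0.7, 1.0]
width: 0.0005
```

```bash
python3 -m jog '[[0,0,-3,0,0,0],[0,0,-3,0,0,0],[0,0,-3,0,0,0]]';python3 -m jog '[[0,0,-3,0,0,0],[0,0,-3,0,0,0],[0,0,0,0,0,0]]'
```

```text
t: 21.65
eef_pos: [0.5017, -0.0653, 0.103]
ee_rot: [3.136, 0.003, -3.109]
force: [-11.1, 6.5, 32.2]
width: 0.0006
t: 21.95
eef_pos: [0.5016, -0.0652, 0.1047]
ee_rot: [3.138, 0.005, -3.105]
force: [-7.0, 2.0, 17.2]
width: 0.0001
```

Pressed to the stop. Lifting off slowly to see whether it stays latched.

```bash
python3 -m jog '[[0,0,8,0,0,0],[0,0,15,0,0,0],[-10,0,45,0,0,0],[-20,0,45,0,0,0],[-30,0,35,0,0,0],[-30,0,20,0,0,0],[-30,0,0,0,0,0],[0,0,0,0,0,0],[0,0,0,0,0,0],[0,0,0,0,0,0],[0,0,0,0,0,0],[0,0,0,0,0,0]]'
python3 - <<'E'
from h import *
a=eyes.grab_frame("scene")[100:300,140:440];b=eyes.grab_frame("top")[130:330,180:420]
print(status.get_state()["force"])
cv2.imwrite("pics/s5.png",np.hstack([cv2.resize(a,(420,300)),cv2.resize(b,(360,300))]))
E
```

```text
t: 23.15
eef_pos: [0.3757, -0.0662, 0.2789]
ee_rot: [3.141, 0.002, -3.103]
force: [0.4, -0.3, -0.1]
width: 0.0006
[-0.6514  0.1997 -0.4397]
```

View pics/s5.png

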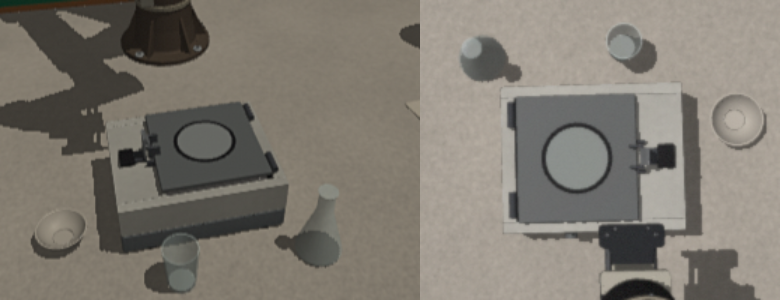

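Both views show the lid shut and staying shut more than 1 s after lift-off. The arm is clear and the glassware and dish are in place.

```bash
python3 -c "
from station import workorder
print(workorder.job_done())"
```

```text
the job is handed in; nothing more can be done
None
```

I pressed the paddle and the lid sprang open to its stop. I then tapped the cup down on its three bosses in turn, taking each from about 95 mm to home in 3 to 5 mm steps. After that I swung the lid shut from behind and pressed it past shut until it latched. I handed the job in at about 23 s; no verdict is reported.

Last checks:
- **Bosses:** each one stopped at a tool height of 84 to 86 mm under 15 to 47 N, against a nominal 87 mm. The tool seems to read about 1 mm low. The cup looked flat in the pictures taken before the lid was closed.
- **Boss c:** it saw only 15 N, but a second press stopped at the same height.
- **Lid and arm:** the lid was still shut about 1 s after the tool lifted off, the paddle looked at rest, and the arm was clear with about 0 N on it.
- **Glassware and dish:** they looked unmoved in the pictures.

I judged the lid angle, the release position and the glassware from pictures only, with no direct measurement. No check failed.

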